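# Weigh a sample pail on the hanging spring balance

### The arm

A 6-joint arm with a two-finger parallel gripper is mounted at the origin on the work surface. World frame = base frame: x ahead of the robot, y to its left, z up, the work surface at z = 0. Lengths are in m, angles in rad, forces in N, time in s.
With the tool pointing down it reaches from about 0.225 to 0.875 m from the base axis. Payload 3.4 kg.
Tool frame: the origin (TCP) lies at the very end of the fingers, on their centre line; the grasp point (between the pads) lies 19 mm behind it; y points along the fingers, z is the direction in which the jaws open and shut, and the axes are right-handed (so a half turn about y gives the same grasp; the last joint's range is limited). The gripper opens to 85 mm and grips with 20 to 120 N. Pads are 22 mm wide; open, the fingers measure 114 mm over their backs; the gripper's body (76 mm by 85 mm) begins 54 mm behind the grasp point. The pads swing forward as they close: fully open they stand 13 mm farther back than shut.
Start: joints at [-1.356, 0.276, 1.505, -0, 1.361, -0.121], TCP at [0.189, -0.543, 0.231] pointing down, gripper open.
Joint ranges: [-2.89, 2.89], [-0.75, 2.08], [0.22, 2.7], [-1.18, 4.32], [0.11, 2.71], [-2.7, 2.7]. Speed limits (rad/s): [2.57, 2.57, 3.14, 3.14, 3.14, 3.14].

### API

Orientations are given as a unit quaternion [w, x, y, z].
In Python, from workcell import r gives the robot as it stands. The module is installed in compiled form; this text tells all that it offers.
- The arm moves only by the tool arm_command, never from a script. Its arguments are lists of equal length, an entry for each row: "offset": the shift along the tool's x, y, z in m, a list of three; "yaw": the turn about the tool's y in degrees. A call has 1 to 10 rows; each row is the pose to reach, as a shift and turn from the pose commanded when the call began, along the tool's axes at that moment; what a row does not reach only later rows make up. A row lasts 1/12 s, in which the tool goes at most 41.7 mm and 7.16 degrees, less where a joint would pass 70% of its speed; a pose out of reach is approached as far as the arm can. A call with a gripper value outside its range is refused whole. "jaw" is the finger opening in m, from 0 to 0.0854, set as the call begins (left out, the last holds). The fingers move at their own pace and stop on an object; the grip force is fixed at half the most. Time passes only in rows, so rows that repeat a pose let the fingers close. It gives the time, the measured TCP pose, the force and the opening at its end, in the units of the state.
- r.observe(): the state, without advancing time (a new reading comes with each control period).
- r.snapshot(name): name is "scene" or "top" or "wrist"; returns the picture (384x512x3 uint8, red, green, blue); there is no depth.
- r.camera_model(name): a dict with "fovy" (degrees; the focal length in pixels is half the picture's height over the tangent of half this angle, whatever the lens; pixels are square), "cx", "cy" (the principal point, pixels), "extrinsics" (4x4, takes a point from camera to world coordinates); the wrist camera has in their place "hand_eye" (4x4, takes a point from camera to tool coordinates, whose origin is the TCP and whose axes are the tool frame's). Camera axes: x right, y up, looking along -z (the intrinsics and any distortion apply to the point x, -y, -z); pixel columns grow to the right and rows downward; lengths in m; the calibration is good to about 2 mm. A picture is of the moment at which its call begins: read the wrist's pose just before it. camera_model takes no time and is no camera call.
- r.close_job(): hands the job in, once; it reports no verdict.
Trained networks look in the newest picture that a camera, given by its name, has taken for a name from the list of things; names that differ only in an ending like _2 or _b are one class to them, and where a whole thing is asked for, a point or a joint stands for the part that bears it (a point fixed in the world has none). Each returns a list of dicts, best first, with "conf" (0 to 1); they miss things now and then, are a little off and sometimes report something else, mostly with a low value. They report only what shows in the picture. A call takes as long as a camera call. They do not tell look-alikes from the thing itself.
- r.boxes_of(camera, query): "centre" ([column, row] in pixels, amid what is visible of it).
- r.place_of(camera, query): "centre" ([column, row] in pixels: a listed point, or the origin of a listed thing).
The state is a dict: "time_s": time; "joints": joint angles; "qvel": joint speeds; "joint_efforts": joint torques, N m; "ee_pos": TCP position; "tool_rot": TCP orientation; "ft_force": force on the tool from outside, world axes, zero at the start; "wrist_torque": the same for the moment, N m; "opening": finger opening in m.
Only numpy, scipy, OpenCV 4.12 (cv2) and the standard library are available. Lean on these libraries where they do the work, as an engineer would, in place of code of your own. Each camera call takes 0.05 s, during which the arm holds its last target.

### The job

Weigh the white sample pail: with a fingertip, gently swing its folded steel bail upright while the pail stands on the bench, then take the pail by the bail's bar and hang the bar in both prongs of the double hook on the spring balance. The hook sinks under the load: let it take the whole weight slowly before you let go, so that it is neither jerked, dropped on nor pulled below the end of its scale, and leave the pail hanging still and upright. Never tip the pail, and leave the other things on the bench alone.

Things in the scene. Friction and masses are not known exactly. Their poses are not given: they have to be found in the camera images.
- pail: Loose white plastic lidded pail, round, 90 mm across at the foot, 110 mm at the rim (75 to 84 mm up), 86 mm tall; weight unknown, 0.21 to 0.58 kg with the bail. Origin: centre of the underside; z up. The bail turns on ears at its y = +60 and -60 mm, 72 mm up; folded, it points to the pail's -x, which starts facing the robot's side (along world -x within 0.5 rad).
- bail (a joint): Angle of the bail about the line through the ears, rad: 0 = level, pointing to the pail's -x; 1.57 = upright; stop at 2.0. Starts folded at 0.28 to 0.60. Light friction holds it wherever it is left; lifting it at the bar takes less than 1 N. The pail slides or tips if shoved.
- bail_bar: The bail's straight steel top bar, round, 10 mm thick, 100 mm long along its y (parallel to the pail's y), on two 5 mm wires at its ends. Origin: centre of the bar, 80 mm from the ear line. Folded, it stands 6 to 17 mm clear outside the rim, 94 to 118 mm above the bench; upright, its centre is 152 mm above the pail's underside.
- balance: Hanging spring balance, fixed: grey base plate 230 x 120 x 12 mm, reaching 50 mm before and 180 mm behind the hook seat; aluminium column 30 x 34 mm, 320 mm tall, its front face 130 mm behind the seat. Origin: bench point right below the hook seat; x from the hook to the column, so the prong tips point to -x; z up. The prongs end up between the bail's two wires: come in from the tip side.
- hook_seat (a point): Where the bar's centre lies when hung, midway between the two prongs; moves with the hook; 275 mm up when empty. Axes as the balance. Prongs: 8 mm steel rods at y = +36 and -36 mm (64 mm free between, for the fingers), each a V cradle open upwards: floor 5 mm below this point; tip at x = -22 and shoulder at x = +24 mm rise 17 mm above it, mouth 38 mm wide. Crossbar at x = +85 mm.
- weigh_hook (a joint): How far the hook has sunk, m: 0 = empty, at the top; spring of 60 N/m, preloaded by 0.12 N: a hanging pail sinks it by 16 mm per 100 g (32 to 93 mm, not known beforehand). Let go before it carries the load, or while pulled lower, and it jerks and bounces: it must never move faster than 80 mm/s, so load it at 10 to 25 mm/s. The scale ends at 0.108, the stop is at 0.12.
- alcohol_bottle: Bystander: clear bottle with red cap, 64 mm across, 170 mm tall; origin under its centre.
- sample_jar: Bystander: glass jar, 60 mm across, 75 mm tall; origin under its centre.
- beaker: Bystander: open glass beaker, 72 mm across, 85 mm tall; origin under its centre.
- sample_tin: Bystander: small aluminium tin between pail and balance, 40 mm across, 35 mm tall; origin under its centre.
- spatula: Bystander: spatula lying flat, 160 mm long along its x; origin under it.
- carton: Bystander: cardboard carton 90 x 120 x 70 mm; origin under its centre.
- stone_core: Bystander: grey stone core standing upright, 38 mm across, 60 mm tall; origin under its centre.
There are look-alikes about, which are no part of the job. Leave any green, purple or red look-alike of the pail alone.

How it is judged:
On the way, in this order (a step that is already met when the one before it is completed fails the run):
1. the bail is swung upright while the pail stands on the bench (value of joint bail between 1.3 and 1.85 rad and height (world z) of pail below 0.006 m and angle between pail's own z axis and vertical below 0.1 rad), for 0.2 s.
2. the bar lies in both prongs and the hook has begun to sink under the load (x of bail_bar in the frame of hook_seat between -0.012 and 0.012 m and y of bail_bar in the frame of hook_seat between -0.016 and 0.016 m and z of bail_bar in the frame of hook_seat between -0.007 and 0.007 m and angle between the y axis of bail_bar and the y axis of hook_seat, either way round below 0.15 rad and value of joint weigh_hook above 0.012 m), for 0.2 s.
At the end, for the whole second after the job is handed in: The bar lies in both prongs (centre within 12, 16, 7 mm of the seat in x, y, z; parallel within 0.15 rad), the hook is sunk 12 to 104 mm and at rest (under 30 mm/s), the pail hangs over 15 mm above the bench, within 0.3 rad of upright, slower than 50 mm/s (all of step 2 and value of joint weigh_hook below 0.104 m and velocity of joint weigh_hook between -0.03 and 0.03 m/s and height (world z) of pail above 0.015 m and angle between pail's own z axis and vertical below 0.3 rad and linear speed of pail below 0.05 m/s); the robot touches nothing.
It fails at once if the bail's bar is pressed or squeezed with more than 8 N while still folded (below 1.2 rad) (value of joint bail below 1.2 rad and contact force between the fingers and bail_bar above 8 N).
It fails at once if the hook is jerked: it moves faster than 0.08 m/s (velocity of joint weigh_hook above 0.08 m/s or velocity of joint weigh_hook below -0.08 m/s).
It fails at once if the hook is pulled below the end of its scale (108 mm) (value of joint weigh_hook above 0.108 m).
It fails at once if the pail is tipped by more than 0.6 rad (angle between pail's own z axis and vertical above 0.6 rad).
It fails at once if another thing on the bench is moved by more than 40 mm (distance of any of alcohol_bottle, sample_jar, beaker, sample_tin, spatula, carton, stone_core from where it was at the start of the episode above 0.04 m).
It also fails if it takes over 70 s, if anything falls off the work surface, if the arm or the gripper's body presses on something with over 40 N, if the wrist force passes 120 N, or if a joint passes its speed limit or range.

## Working session

There is one attempt and no reset: what is moved stays moved. The work goes in short steps, Python scripts to look and compute and a tool call to move; the robot and the scene stay as the last step left them, time stands still between calls to the robot, and variables do not carry over. Pictures are saved under pics/ and viewed, and the job is handed in when it is done.

Besides the shell and the picture viewer there is one more tool, called in YAML: its name, and indented under it one key for each argument. arm_command: Moves the arm, as the interface text tells. Its arguments: {"type":"object","properties":{"offset":{"type":"array"},"yaw":{"type":"array"},"jaw":{"type":"number"}},"required":["offset","yaw"]}

```bash
mkdir -p pics; ls; cat > h.py <<'E'
import numpy as np, cv2
from workcell import r
from scipy.spatial.transform import Rotation as R
def snap(n,f):
    im=r.snapshot(n); cv2.imwrite('pics/'+f+'.png',cv2.cvtColor(im,cv2.COLOR_RGB2BGR)); return im
def toolT(s=None):
    s=s or r.observe(); q=np.array(s['tool_rot']); T=np.eye(4); T[:3,:3]=R.from_quat(q[[1,2,3,0]]).as_matrix(); T[:3,3]=s['ee_pos']; return T
E
python3 - <<'E'
from h import *
s=r.observe(); print(s); print(toolT(s).round(3))
for n in ['scene','top','wrist']:
    snap(n,n+'0'); print(n,r.camera_model(n))
E
```

```text
pics
{'time_s': 0.0, 'joints': array([-1.35598892e+00,  2.76572529e-01,  1.50611960e+00, -1.30029596e-05,
        1.36066100e+00, -1.20990216e-01]), 'qvel': array([ 1.16108269e-03, -8.24592753e-06,  8.09904898e-05, -1.26391244e-03,
        5.38832844e-04, -8.47190014e-04]), 'joint_efforts': array([-2.66959796e-04, -4.16768682e+01, -2.45802587e+01, -9.25866061e-05,
        1.10489182e-02,  1.12148797e-05]), 'ee_pos': array([ 0.18936157, -0.54238411,  0.23045789]), 'tool_rot': array([ 0.1181326 , -0.11819996,  0.6977846 , -0.69654154]), 'ft_force': array([-0.00442538,  0.8230124 ,  0.20122258]), 'wrist_torque': array([0.00720802, 0.01173453, 0.01454479]), 'opening': 0.08538460872404699}
[[-0.944 -0.     0.33   0.189]
 [-0.33   0.002 -0.944 -0.542]
 [-0.    -1.    -0.002  0.23 ]
 [ 0.     0.     0.     1.   ]]
scene {'fovy': 52.614687537031486, 'cx': 251.95178156404342, 'cy': 190.88328399827358, 'extrinsics': array([[-0.49894946, -0.46774939,  0.72956147,  1.29523743],
       [ 0.86643184, -0.28728829,  0.40836419,  0.47365365],
       [ 0.01858236,  0.83586838,  0.5486153 ,  0.82623416],
       [ 0.        ,  0.        ,  0.        ,  1.        ]])}
top {'fovy': 54.10443311913058, 'cx': 253.8751693550684, 'cy': 191.70845446206366, 'extrinsics': array([[-0.0069621 ,  0.99768167, -0.06769652,  0.39025757],
       [-0.99995151, -0.00647447,  0.00741987,  0.01187445],
       [ 0.00696437,  0.0677449 ,  0.99767837,  1.40905614],
       [ 0.        ,  0.        ,  0.        ,  1.        ]])}
wrist {'fovy': 71.61857955531656, 'cx': 255.7614854015403, 'cy': 187.79466019858, 'hand_eye': array([[-1.16393752e-03, -9.63070140e-01, -2.69248122e-01,
        -6.88497884e-02],
       [ 1.28736958e-04,  2.69248158e-01, -9.63070825e-01,
        -1.44203175e-01],
       [ 9.99999314e-01, -1.15561645e-03, -1.89405313e-04,
         1.56531614e-04],
       [ 0.00000000e+00,  0.00000000e+00,  0.00000000e+00,
         1.00000000e+00]])}
```

View pics/scene0.png

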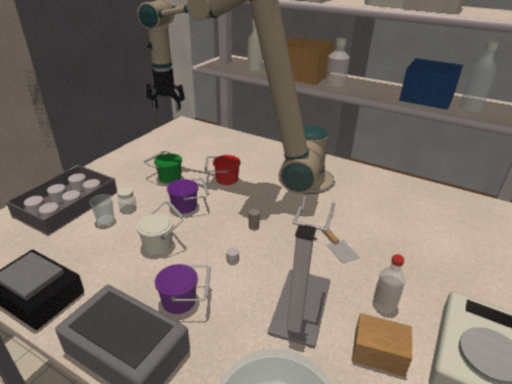

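View pics/top0.png

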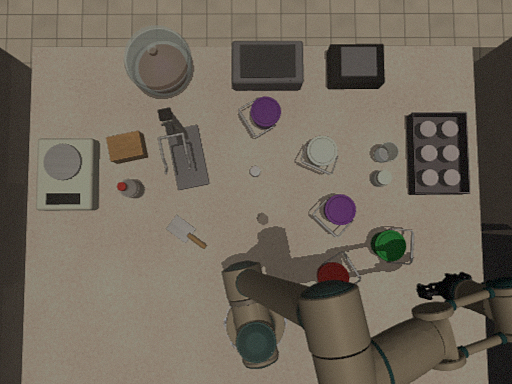

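```bash
python3 - <<'E'
from h import *
for c in ['scene','top']:
  for q in ['pail','bail_bar','balance','hook_seat','sample_tin','beaker','sample_jar','alcohol_bottle','stone_core','carton']:
    print(c,q,[(np.round(d['centre'],1).tolist(),round(d['conf'],2)) for d in r.place_of(c,q)][:4])
print(r.observe()['time_s'])
E
```

```text
scene pail [([159.2, 244.7], 0.98), ([170.5, 177.5], 0.88), ([224.7, 178.6], 0.76), ([186.3, 205.4], 0.71)]
scene bail_bar [([205.3, 282.4], 0.64), ([205.7, 188.7], 0.63), ([151.9, 153.9], 0.58), ([206.2, 166.4], 0.48)]
scene balance [([309.3, 285.8], 0.86)]
scene hook_seat [([314.6, 208.3], 0.83)]
scene sample_tin [([233.4, 259.1], 0.48), ([307.2, 286.6], 0.4)]
scene beaker [([104.6, 218.3], 0.93)]
scene sample_jar [([129.5, 205.7], 0.56), ([386.0, 301.0], 0.38)]
scene alcohol_bottle [([386.6, 303.9], 0.9)]
scene stone_core [([251.3, 224.6], 0.59)]
scene carton [([377.1, 352.0], 0.8), ([308.7, 288.4], 0.27)]
top pail [([264.6, 119.3], 0.75), ([333.6, 213.0], 0.75), ([326.0, 270.3], 0.64), ([380.4, 244.2], 0.6)]
top bail_bar [([243.5, 123.7], 0.65), ([413.8, 247.8], 0.5), ([317.0, 165.6], 0.47), ([325.7, 227.5], 0.4)]
top balance [([191.6, 172.2], 0.75)]
top hook_seat [([175.8, 166.5], 0.74)]
top sample_tin [([256.4, 177.3], 0.62)]
top beaker [([383.0, 153.8], 0.69)]
top sample_jar [([378.7, 179.3], 0.58)]
top alcohol_bottle [([137.4, 192.7], 0.89)]
top stone_core [([263.4, 219.9], 0.46)]
top carton [([130.4, 149.1], 0.73), ([314.3, 164.1], 0.36)]
1.15
```

```bash
python3 - <<'E'
import cv2
t=cv2.imread('pics/top0.png'); s=cv2.imread('pics/scene0.png')
cv2.imwrite('pics/c1.png',cv2.resize(t[125:195,280:360],None,fx=8,fy=8,interpolation=cv2.INTER_CUBIC))
cv2.imwrite('pics/c2.png',cv2.resize(t[95:200,150:230],None,fx=7,fy=5.5,interpolation=cv2.INTER_CUBIC)) if 0 else cv2.imwrite('pics/c2.png',cv2.resize(t[100:200,140:230],None,fx=6,fy=6,interpolation=cv2.INTER_CUBIC))
cv2.imwrite('pics/c3.png',cv2.resize(s[190:270,120:220],None,fx=7,fy=7,interpolation=cv2.INTER_CUBIC))
cv2.imwrite('pics/c4.png',cv2.resize(s[180:350,260:360],None,fx=3.5,fy=3.5,interpolation=cv2.INTER_CUBIC))
E
```

```text
(no output)
```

View pics/c1.png

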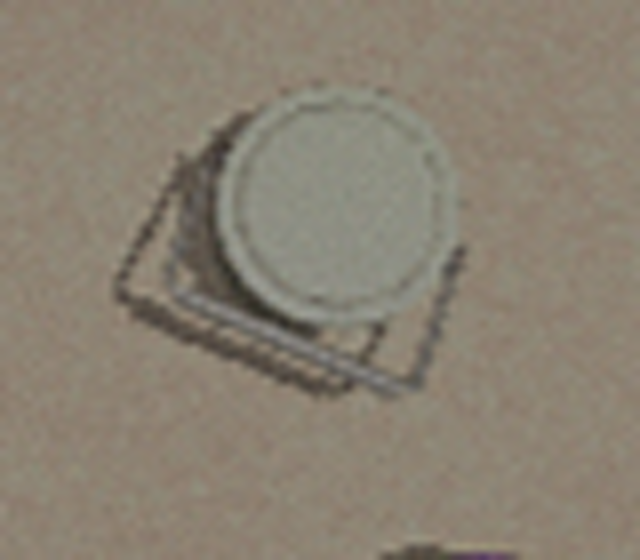

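View pics/c2.png

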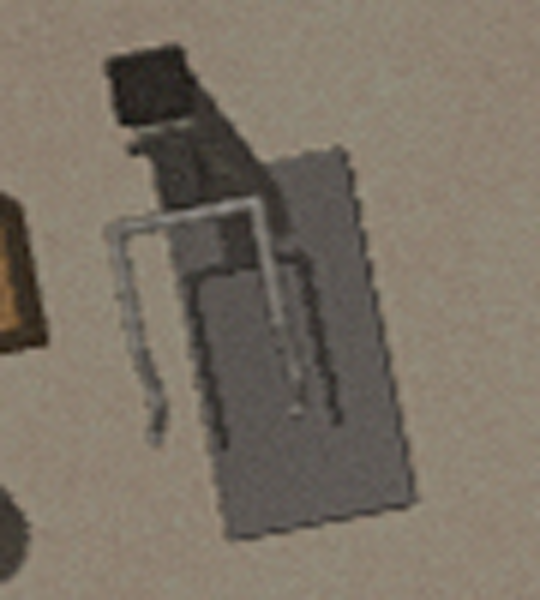

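View pics/c3.png

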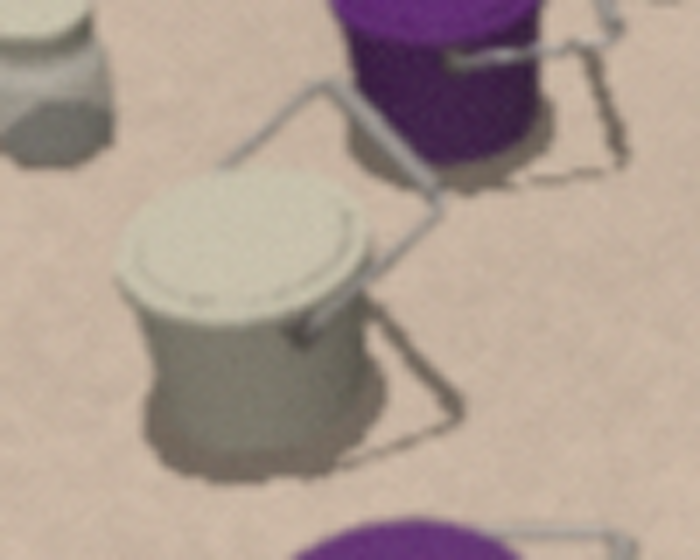

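View pics/c4.png

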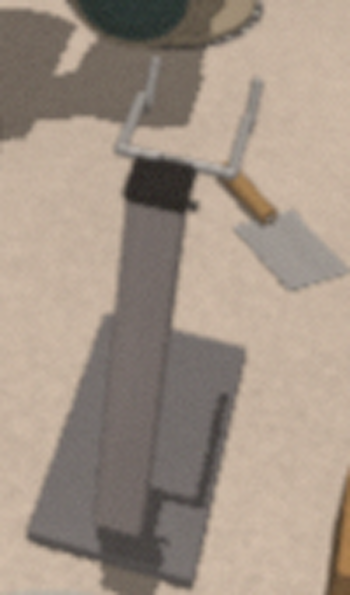

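```bash
cat >> h.py <<'E'
def ray(cam,uv,T=None):
    m=r.camera_model(cam); f=192/np.tan(np.radians(m['fovy']/2))
    E=m['extrinsics'] if 'extrinsics' in m else (toolT() if T is None else T)@m['hand_eye']
    d=np.array([(uv[0]-m['cx'])/f,-(uv[1]-m['cy'])/f,-1]); d=E[:3,:3]@d
    return E[:3,3],d/np.linalg.norm(d)
def tri(rays):
    A=0;b=0
    for o,d in rays:
        P=np.eye(3)-np.outer(d,d); A=A+P; b=b+P@o
    p=np.linalg.solve(A,b); return p,[round(float(np.linalg.norm((np.eye(3)-np.outer(d,d))@(p-o)))*1000,1) for o,d in rays]
def atz(cam,uv,z,T=None):
    o,d=ray(cam,uv,T); return o+d*(z-o[2])/d[2]
def proj(cam,p,T=None):
    m=r.camera_model(cam); f=192/np.tan(np.radians(m['fovy']/2))
    E=m['extrinsics'] if 'extrinsics' in m else (toolT() if T is None else T)@m['hand_eye']
    c=np.linalg.inv(E)@np.append(p,1); return np.array([m['cx']+f*c[0]/-c[2], m['cy']+f*c[1]/c[2]])
E
python3 - <<'E'
from h import *
for n,t,s in [('bar+y',(301.5,161.3),(182.6,219.3)),('bar-y',(331.3,173.5),(166.4,201.9)),('tip+y',(165.8,173.3),(333.4,203.7)),('tip-y',(189.5,168.7),(304.3,197.1)),('cb+y',(159.2,138.3),(327.1,229.1)),('cb-y',(183,133.8),(294.9,222.9)),('seat net',(175.8,166.5),(314.6,208.3)),('tin',(256.4,177.3),(233.4,259.1)),('core',(263.4,219.9),(251.3,224.6)),('balance',(191.6,172.2),(309.3,285.8)),('bottle',(137.4,192.7),(386.6,303.9))]:
    p,e=tri([ray('top',t),ray('scene',s)]); print(n,p.round(4),e)
print('lid',atz('top',(322.3,150.6),.084))
print('foot',atz('scene',(159.2,244.7),0))
for uv in [(178,205+0)]: pass
# base plate corners top c2
for uv in [(230,540),(418,498),(345,148)]: print(atz('top',(uv[0]/6+140,uv[1]/6+100),.012))
for uv in [(28,537),(193,587),(245,350),(110,315)]: print(atz('scene',(uv[0]/3.5+260,uv[1]/3.5+180),.012))
E
```

```text
bar+y [ 0.5835 -0.1641  0.1061] [1.1, 1.1]
bar-y [ 0.5392 -0.2664  0.1069] [2.3, 2.3]
tip+y [0.5232 0.268  0.2862] [0.8, 0.8]
tip-y [0.5364 0.1968 0.288 ] [0.9, 0.9]
cb+y [0.6284 0.2896 0.289 ] [2.4, 2.4]
cb-y [0.6422 0.2184 0.2866] [2.3, 2.3]
seat net [0.547  0.2356 0.2751] [4.3, 4.3]
tin [ 0.5418 -0.0087 -0.0151] [0.0, 0.0]
core [ 0.381  -0.0353  0.0017] [2.1, 2.1]
balance [0.556  0.24   0.0172] [7.9, 7.9]
bottle [ 0.4843  0.4441 -0.007 ] [4.1, 4.1]
lid [ 0.62541007 -0.24283627  0.084     ]
foot [ 0.62131586 -0.23720878  0.        ]
[0.49324799 0.28248759 0.012     ]
[0.51865566 0.16603602 0.012     ]
[0.73949534 0.21203986 0.012     ]
[0.74410046 0.21917325 0.012     ]
[0.72190286 0.33409664 0.012     ]
[0.4966846  0.28762373 0.012     ]
[0.51736659 0.17639571 0.012     ]
```

arm_command:
  offset:
    - [-0.459, 0, -0.186]
    - [-0.459, 0, -0.186]
    - [-0.459, 0, -0.186]
    - [-0.459, 0, -0.186]
    - [-0.459, 0, -0.186]
    - [-0.459, 0, -0.186]
    - [-0.459, 0, -0.186]
    - [-0.459, 0, -0.186]
    - [-0.459, 0, -0.186]
    - [-0.459, 0, -0.186]
  yaw: [-7, -14, -21, -28, -35, -42, -47.3, -47.3, -47.3, -47.3]
  jaw: 0.03

```text
time_s: 1.98
ee_pos: [0.5038, -0.2663, 0.2315]
tool_rot: [-0.388, 0.388, -0.591, 0.591]
ft_force: [0.5, -1.2, 0.1]
opening: 0.03
```

```bash
cat >> h.py <<'E'
def goto(p,yawdeg=None,T=None):
    """offset in tool axes to get TCP to world p; yaw of tool z"""
    T=toolT() if T is None else T
    d=T[:3,:3].T@(np.array(p)-T[:3,3]); cur=np.degrees(np.arctan2(T[1,2],T[0,2]))
    print('TCP',T[:3,3].round(4),'zyaw',round(cur,2),'offset',d.round(4),'yaw',None if yawdeg is None else round(-(yawdeg-cur),2))
E
python3 - <<'E'
from h import *
goto([.5614,-.2153,.21],-23.4)
print(r.observe()['ft_force'])
E
```

```text
TCP [ 0.5038 -0.2663  0.2315] zyaw -23.46 offset [-0.0697  0.0215  0.0325] yaw -0.06
[ 0.53203035 -1.16969355  0.06971327]
```

arm_command:
  offset:
    - [-0.035, 0.011, 0.016]
    - [-0.06, 0.02, 0.028]
    - [-0.07, 0.021, 0.032]
    - [-0.07, 0.021, 0.032]
  yaw: [0, 0, 0, 0]

```text
time_s: 2.32
ee_pos: [0.5609, -0.2144, 0.2094]
tool_rot: [0.389, -0.389, 0.591, -0.59]
ft_force: [0.2, -0.3, 0.1]
opening: 0.0305
```

```bash
python3 - <<'E'
from h import *
s=r.observe();print(s['ee_pos'],s['time_s'],s['ft_force']);np.save('T1.npy',toolT(s))
snap('wrist','w1')
for q in ['bail_bar','pail']:
    print(q,r.place_of('wrist',q))
E
```

```text
[ 0.56091933 -0.21435431  0.20935474] 2.3167 [ 0.16577721 -0.31763472  0.07365094]
bail_bar [{'centre': [256.1, 186.1], 'conf': 0.71}, {'centre': [109.5, 270.5], 'conf': 0.59}]
pail [{'centre': [189.1, 256.9], 'conf': 0.95}, {'centre': [306.6, 168.2], 'conf': 0.94}, {'centre': [42.3, 297.2], 'conf': 0.58}]
```

View pics/w1.png

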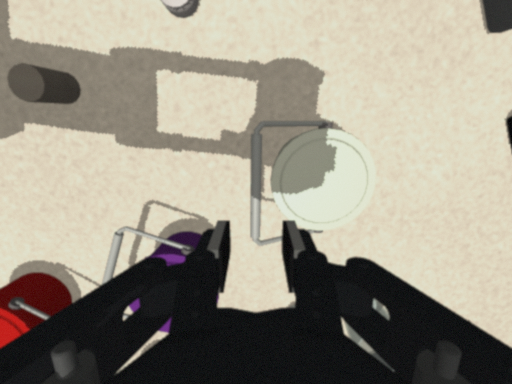

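```bash
python3 - <<'E'
from h import *
T=np.load('T1.npy')
for z in (.105,.111):
  a=atz('wrist',(258,124),z,T);b=atz('wrist',(256.5,242),z,T);m=(a+b)/2
  print(z,a,b,m,np.linalg.norm(a-b)*1000,np.degrees(np.arctan2(*(b-a)[1::-1])),(T[:3,:3].T@(m-T[:3,3])))
c=atz('wrist',(324,178),.085,T); print('lid',c, T[:3,:3].T@(c-T[:3,3]))
p=(.5614,-.2153,.1065)
E
```

```text
0.105 [ 0.58661145 -0.16082272  0.105     ] [ 0.53894664 -0.26884497  0.105     ] [ 0.56277905 -0.21483384  0.105     ] 118.0709155918425 -113.80946566009935 [-0.0002275   0.10435208  0.00204706]
0.111 [ 0.58666039 -0.16060417  0.111     ] [ 0.54014598 -0.26601929  0.111     ] [ 0.56340319 -0.21331173  0.111     ] 115.22126313865269 -113.80946566009932 [-0.00187618  0.09835317  0.00201089]
lid [ 0.62800811 -0.23862274  0.085     ] [-0.00411525  0.12425549  0.07139748]
```

arm_command:
  offset:
    - [0, 0.03, 0.002]
    - [0, 0.06, 0.002]
    - [0, 0.085, 0.002]
    - [0, 0.105, 0.002]
    - [0, 0.115, 0.002]
    - [0, 0.118, 0.002]
    - [0, 0.118, 0.002]
  yaw: [0, 0, 0, 0, 0, 0, 0]

```text
time_s: 3.05
ee_pos: [0.561, -0.2183, 0.0925]
tool_rot: [-0.387, 0.388, -0.591, 0.592]
ft_force: [-0.2, 0.3, 0.1]
opening: 0.0299
```

```bash
python3 - <<'E'
from h import *
s=r.observe();print(s['ee_pos'],s['time_s'],s['ft_force'])
snap('wrist','w2'); im=snap('scene','s2')
cv2.imwrite('pics/s2c.png',cv2.resize(cv2.cvtColor(im[130:290,80:260],cv2.COLOR_RGB2BGR),None,fx=4,fy=3.7,interpolation=cv2.INTER_CUBIC))
E
```

```text
[ 0.56101568 -0.21833677  0.09248342] 3.05 [-0.21160716  0.31376745  0.0931922 ]
```

View pics/w2.png

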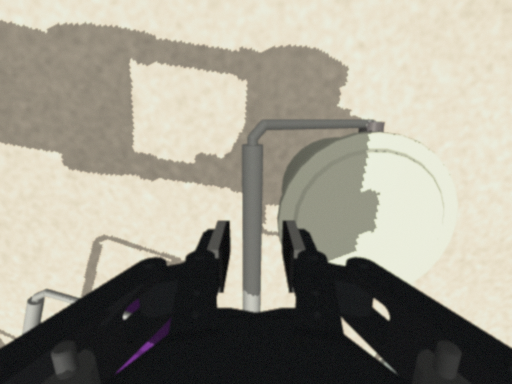

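View pics/s2c.png

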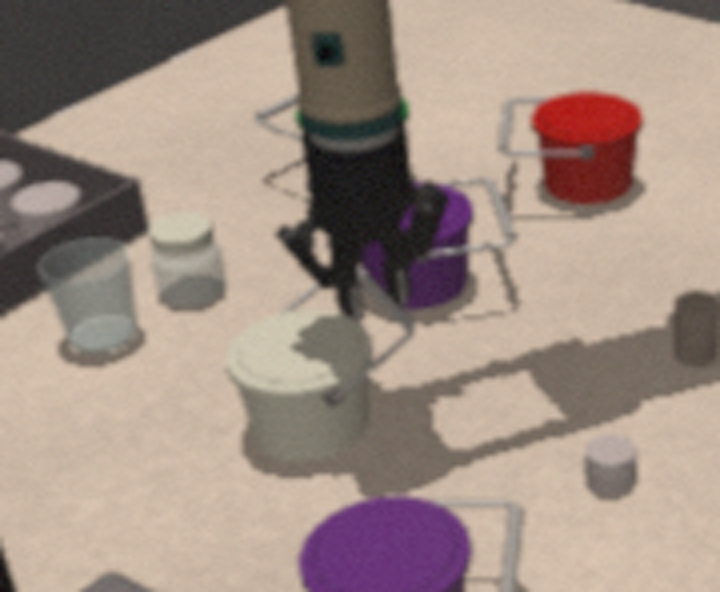

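arm_command:
  offset:
    - [0, 0, 0.003]
    - [0, 0, 0.006]
    - [0, -0.001, 0.009]
    - [0, -0.0035, 0.011]
    - [0, -0.007, 0.013]
    - [0, -0.01, 0.015]
    - [0, -0.013, 0.017]
    - [0, -0.016, 0.0193]
    - [0, -0.019, 0.0217]
    - [0, -0.022, 0.0243]
  yaw: [0, 0, 0, 0, 0, 0, 0, 0, 0, 0]

```text
time_s: 3.98
ee_pos: [0.5841, -0.227, 0.1148]
tool_rot: [-0.388, 0.388, -0.591, 0.591]
ft_force: [-1.4, 1.5, -0.0]
opening: 0.03
```

```bash
python3 - <<'E'
from h import *
s=r.observe();print(s['ee_pos'],s['time_s'],s['ft_force'])
snap('wrist','w3'); im=snap('scene','s3')
cv2.imwrite('pics/s3c.png',cv2.resize(cv2.cvtColor(im[130:290,80:260],cv2.COLOR_RGB2BGR),None,fx=4,fy=3.7,interpolation=cv2.INTER_CUBIC))
E
```

```text
[ 0.58412416 -0.22702001  0.11482922] 3.9833 [-1.36694376  1.48988688 -0.03111704]
```

View pics/w3.png

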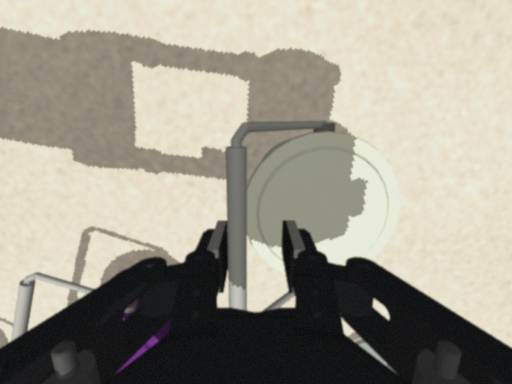

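View pics/s3c.png

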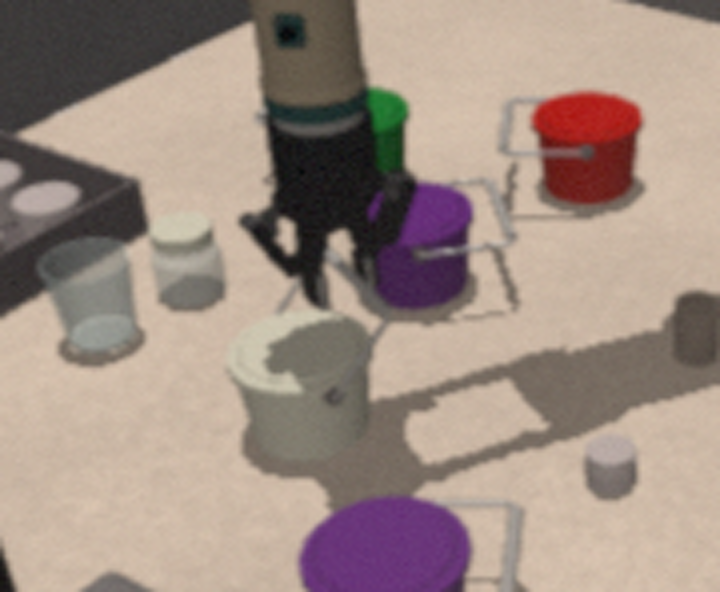

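arm_command:
  offset:
    - [0, -0.003, 0.0025]
    - [0, -0.0055, 0.0053]
    - [0, -0.008, 0.0081]
    - [0, -0.0102, 0.0111]
    - [0, -0.0123, 0.0141]
    - [0, -0.0143, 0.0172]
    - [0, -0.0161, 0.0204]
    - [0, -0.0177, 0.0237]
    - [0, -0.0192, 0.0271]
    - [0, -0.0205, 0.0305]
  yaw: [0, 0, 0, 0, 0, 0, 0, 0, 0, 0]

```text
time_s: 4.92
ee_pos: [0.6121, -0.2393, 0.135]
tool_rot: [-0.388, 0.388, -0.591, 0.591]
ft_force: [-0.9, 0.0, -0.3]
opening: 0.03
```

arm_command:
  offset:
    - [0, -0.001, 0.0035]
    - [0, -0.0018, 0.007]
    - [0, -0.0024, 0.0105]
    - [0, -0.003, 0.014]
    - [0, -0.0033, 0.0175]
    - [0, -0.0035, 0.021]
    - [0, -0.0035, 0.0235]
    - [0, -0.0035, 0.0235]
  yaw: [0, 0, 0, 0, 0, 0, 0, 0]

```text
time_s: 5.58
ee_pos: [0.634, -0.2487, 0.1382]
tool_rot: [-0.388, 0.388, -0.591, 0.591]
ft_force: [1.2, -0.5, -0.2]
opening: 0.0301
```

```bash
python3 - <<'E'
from h import *
s=r.observe();print(s['ee_pos'],s['time_s'],s['ft_force'])
snap('wrist','w4'); im=snap('scene','s4')
cv2.imwrite('pics/s4c.png',cv2.resize(cv2.cvtColor(im[130:290,80:260],cv2.COLOR_RGB2BGR),None,fx=4,fy=3.7,interpolation=cv2.INTER_CUBIC))
E
```

```text
[ 0.63401966 -0.24870627  0.13819129] 5.5833 [ 1.18205527 -0.49679061 -0.21106355]
```

View pics/w4.png

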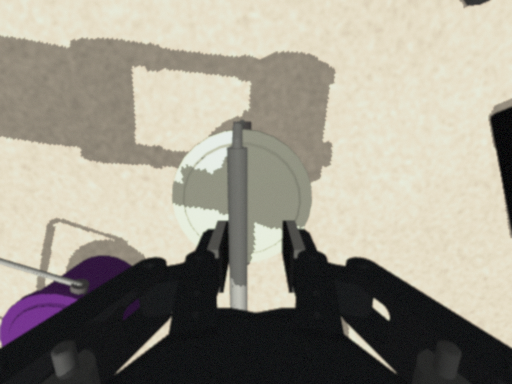

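View pics/s4c.png

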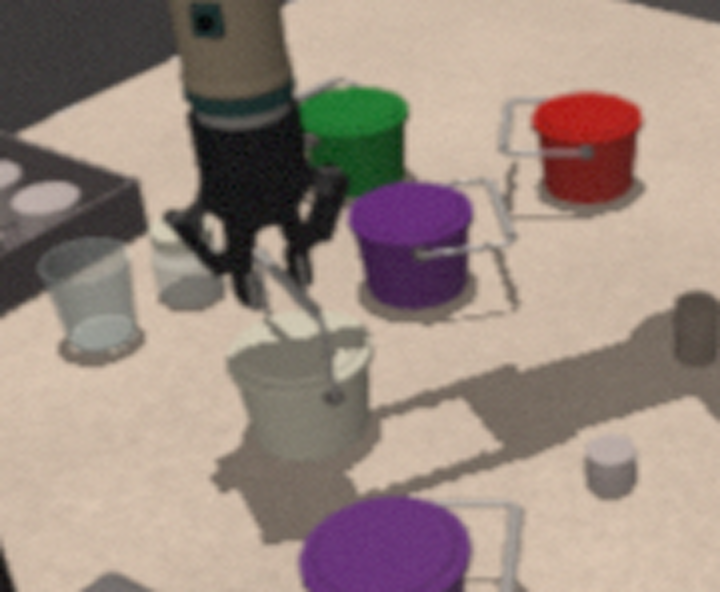

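```bash
python3 - <<'E'
from h import *
T=toolT()
c=atz('wrist',(242,196),.085,T); print('lid',c, T[:3,:3].T@(c-T[:3,3]))
a=atz('wrist',(241,122),.150,T); print('bar far end',a, T[:3,:3].T@(a-T[:3,3]))
a=atz('wrist',(237,180),.152,T); print('bar',a, T[:3,:3].T@(a-T[:3,3]))
c=r.place_of('wrist','pail');print(c)
E
```

```text
lid [ 0.62687929 -0.23822352  0.085     ] [-0.00673846  0.05315403 -0.01005161]
bar far end [ 0.65309373 -0.18659786  0.15      ] [-0.06453054 -0.01184853 -0.00656583]
bar [ 0.63969329 -0.21169762  0.152     ] [-0.03617075 -0.01384717 -0.00886762]
[{'centre': [109.8, 283.8], 'conf': 0.72}, {'centre': [245.6, 179.1], 'conf': 0.71}]
```

arm_command:
  offset:
    - [-0.001, 0.001, -0.002]
    - [-0.002, 0.002, -0.004]
    - [-0.003, 0.003, -0.006]
    - [-0.004, 0.004, -0.008]
    - [-0.0045, 0.005, -0.01]
    - [-0.0045, 0.005, -0.01]
  yaw: [0, 0, 0, 0, 0, 0]

```text
time_s: 6.23
ee_pos: [0.6254, -0.2398, 0.1331]
tool_rot: [0.388, -0.388, 0.591, -0.591]
ft_force: [0.9, 0.5, -0.1]
opening: 0.0299
```

arm_command:
  offset:
    - [0, 0, 0]
    - [0, 0, 0]
    - [0, 0, 0]
    - [0, 0, 0]
    - [0, 0, 0]
    - [0, 0, 0]
    - [0, 0, 0]
    - [0, 0, 0]
  yaw: [0, 0, 0, 0, 0, 0, 0, 0]
  jaw: 0.004

```text
time_s: 6.9
ee_pos: [0.6262, -0.2404, 0.1335]
tool_rot: [-0.388, 0.388, -0.591, 0.591]
ft_force: [-0.4, -1.0, 2.2]
opening: 0.0079
```

```bash
python3 - <<'E'
from h import *
s=r.observe();print(s['ee_pos'],s['time_s'],s['ft_force'],s['wrist_torque'],s['joint_efforts'])
snap('wrist','w5')
E
```

```text
[ 0.62619505 -0.24042822  0.13352909] 6.9 [-0.42607317 -1.03465613  2.19629948] [ 0.0468564  -0.01954624 -0.06677069] [-5.07655973e-02 -5.08837152e+01 -2.25150329e+01 -6.80875545e-02
  1.51539047e-02 -5.09416068e-02]
```

View pics/w5.png

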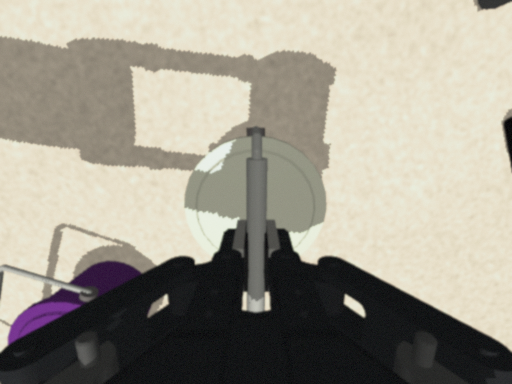

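arm_command:
  offset:
    - [0, -0.003, 0]
    - [0, -0.007, 0]
    - [0, -0.012, 0]
    - [0, -0.019, 0]
    - [0, -0.028, 0]
    - [0, -0.038, 0]
    - [0, -0.048, 0]
    - [0, -0.058, 0]
    - [0, -0.068, 0]
    - [0, -0.078, 0]
  yaw: [0, 0, 0, 0, 0, 0, 0, 0, 0, 0]

```text
time_s: 7.78
ee_pos: [0.6261, -0.2403, 0.2128]
tool_rot: [-0.388, 0.388, -0.591, 0.591]
ft_force: [0.0, -0.2, -5.6]
opening: 0.008
```

arm_command:
  offset:
    - [0, -0.012, 0]
    - [0, -0.025, 0]
    - [0, -0.038, 0]
    - [0, -0.05, 0]
    - [0, -0.06, 0]
    - [0, -0.069, 0]
    - [0, -0.076, 0]
    - [0, -0.081, 0]
    - [0, -0.083, 0]
    - [0, -0.083, 0]
  yaw: [0, 0, 0, 0, 0, 0, 0, 0, 0, 0]

```text
time_s: 8.62
ee_pos: [0.6261, -0.2404, 0.2946]
tool_rot: [-0.388, 0.388, -0.591, 0.591]
ft_force: [-0.5, -0.1, -5.5]
opening: 0.0079
```

```bash
python3 - <<'E'
from h import *
s=r.observe();print(s['ee_pos'],s['time_s'],s['ft_force'],s['opening'])
snap('wrist','w6'); im=snap('scene','s6')
b=np.array([.5517,.2370]);a=np.radians(11.4);x=np.array([np.cos(a),np.sin(a)])
for d in (-.13,-.08,0): 
    p=b+d*x; goto([*p,.295],11.4)
E
```

```text
[ 0.62611661 -0.24035329  0.29459841] 8.6167 [-0.48587906 -0.11789447 -5.51769145] 0.007885246975447105
TCP [ 0.6258 -0.2402  0.2936] zyaw -23.46 offset [-0.334  -0.0009 -0.3646] yaw -34.86
TCP [ 0.6258 -0.2402  0.2936] zyaw -23.46 offset [-0.3625 -0.001  -0.3236] yaw -34.86
TCP [ 0.6258 -0.2402  0.2936] zyaw -23.46 offset [-0.4083 -0.001  -0.2579] yaw -34.86
```

View pics/s6.png

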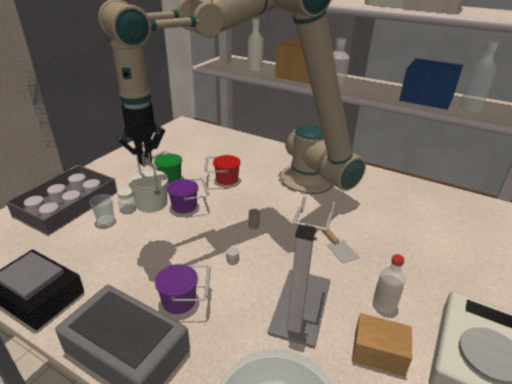

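View pics/w6.png

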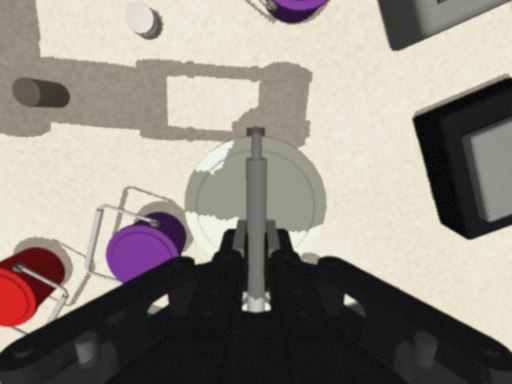

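arm_command:
  offset:
    - [-0.003, 0, -0.004]
    - [-0.01, 0, -0.011]
    - [-0.02, 0, -0.022]
    - [-0.032, 0, -0.035]
    - [-0.045, 0, -0.049]
    - [-0.058, 0, -0.064]
    - [-0.072, 0, -0.078]
    - [-0.085, 0, -0.093]
    - [-0.099, 0, -0.108]
    - [-0.112, 0, -0.122]
  yaw: [-1, -3, -6, -10, -14, -18, -22, -26, -30, -33]

```text
time_s: 9.55
ee_pos: [0.5572, -0.0869, 0.2942]
tool_rot: [0.541, -0.541, 0.456, -0.455]
ft_force: [0.1, 0.7, -5.1]
opening: 0.0081
```

```bash
python3 - <<'E'
from h import *
b=np.array([.5517,.2370]);a=np.radians(11.4);x=np.array([np.cos(a),np.sin(a)])
goto([*(b-.13*x),.295],11.4)
E
```

```text
TCP [ 0.5572 -0.0869  0.2942] zyaw 9.85 offset [-0.3165 -0.0004 -0.0799] yaw -1.55
```

arm_command:
  offset:
    - [-0.017, 0, -0.0043]
    - [-0.034, 0, -0.0086]
    - [-0.051, 0, -0.0129]
    - [-0.068, 0, -0.0172]
    - [-0.085, 0, -0.0215]
    - [-0.102, 0, -0.0258]
    - [-0.119, 0, -0.03]
    - [-0.136, 0, -0.0343]
    - [-0.153, 0, -0.0386]
    - [-0.17, 0, -0.0429]
  yaw: [-0.5, -1, -1.5, -1.5, -1.5, -1.5, -1.5, -1.5, -1.5, -1.5]

```text
time_s: 10.38
ee_pos: [0.4869, 0.0728, 0.2943]
tool_rot: [0.546, -0.546, 0.45, -0.449]
ft_force: [-0.1, 0.4, -4.9]
opening: 0.0081
```

arm_command:
  offset:
    - [-0.017, 0, -0.0043]
    - [-0.034, 0, -0.0086]
    - [-0.051, 0, -0.0129]
    - [-0.068, 0, -0.0172]
    - [-0.085, 0, -0.0215]
    - [-0.102, 0, -0.0258]
    - [-0.119, 0, -0.03]
    - [-0.133, 0, -0.0337]
    - [-0.142, 0, -0.036]
    - [-0.146, 0, -0.037]
  yaw: [0, 0, 0, 0, 0, 0, 0, 0, 0, 0]

```text
time_s: 11.22
ee_pos: [0.4226, 0.209, 0.2943]
tool_rot: [0.546, -0.546, 0.449, -0.449]
ft_force: [0.1, -0.1, -4.8]
opening: 0.0079
```

```bash
python3 - <<'E'
from h import *
s=r.observe();print(s['ee_pos'],s['time_s'],s['ft_force'],s['opening']);np.save('T7.npy',toolT(s))
snap('wrist','w7'); snap('scene','s7'); 
for q in ['hook_seat','bail_bar']: print(r.place_of('wrist',q),r.place_of('scene',q))
b=np.array([.5517,.2370]);a=np.radians(11.4);x=np.array([np.cos(a),np.sin(a)])
goto([*(b-.13*x),.295],11.4)
E
```

```text
[0.42258572 0.20900595 0.29432699] 11.2167 [ 0.11069179 -0.11736209 -4.80566198] 0.00785998320200718
[] []
[{'centre': [256.0, 255.2], 'conf': 0.97}, {'centre': [421.2, 309.4], 'conf': 0.6}] [{'centre': [208.5, 281.0], 'conf': 0.69}, {'centre': [205.8, 188.0], 'conf': 0.59}, {'centre': [205.4, 162.3], 'conf': 0.45}, {'centre': [157.4, 155.9], 'conf': 0.43}]
TCP [0.4243 0.2071 0.2942] zyaw 10.99 offset [-0.0041 -0.0008  0.0008] yaw -0.41
```

View pics/s7.png

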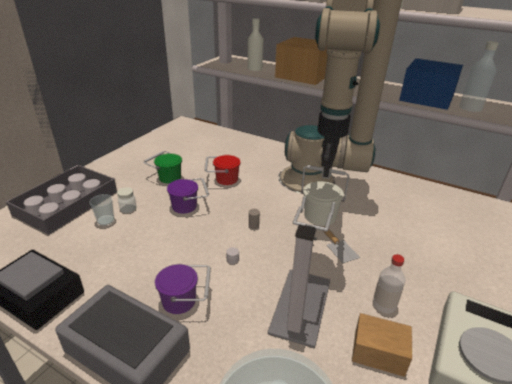

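View pics/w7.png

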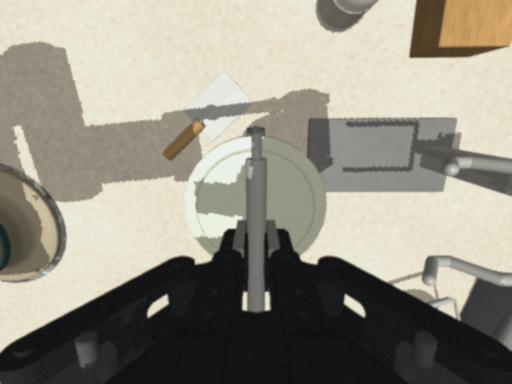

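```bash
python3 - <<'E'
from h import *
T=np.load('T7.npy')
ts=[r.observe()['ft_force']]
for z in (.284,.290):
  for uv in [(452,166),(432,268)]:
    p=atz('wrist',uv,z,T); print(z,p.round(4),(T[:3,:3].T@(p-T[:3,3])).round(4))
for i in range(4):
    r.snapshot('top'); ts.append(r.observe()['ft_force'])
print(np.round(ts,2))
for uv in [(308,118),(456,118),(444,191),(308,191)]: print(atz('wrist',uv,.012,T).round(4))
E
python3 -c "
import cv2
t=cv2.imread('pics/w7.png');cv2.imwrite('pics/w7c.png',cv2.resize(t[90:330,400:512],None,fx=2.5,fy=2.5,interpolation=cv2.INTER_CUBIC))"
```

```text
0.284 [0.5293 0.2692 0.284 ] [-0.0384  0.0103  0.1164]
0.284 [0.5429 0.2024 0.284 ] [0.0297 0.0103 0.1168]
0.29 [0.5247 0.2695 0.29  ] [-0.0396  0.0043  0.1119]
0.29 [0.5378 0.2053 0.29  ] [0.0259 0.0043 0.1123]
[[-0.32 -0.43 -4.85]
 [ 0.72  0.12 -4.38]
 [ 0.46 -0.31 -5.51]
 [ 0.09 -0.23 -4.96]
 [-0.35  0.12 -5.25]]
[0.4908 0.2852 0.012 ]
[0.7159 0.3298 0.012 ]
[0.7426 0.2148 0.012 ]
[0.5198 0.1707 0.012 ]
```

View pics/w7c.png

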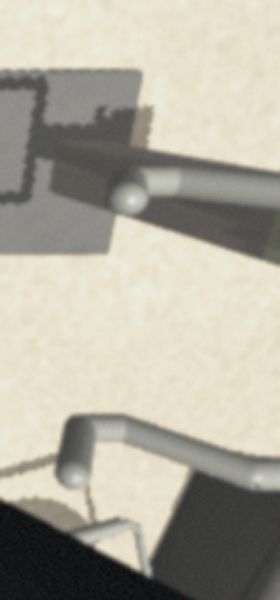

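```bash
python3 - <<'E'
from h import *
T=np.load('T7.npy')
for z in (.284,.288,.292):
  P=[atz('wrist',uv,z,T) for uv in [(450.8,168),(429,279)]]
  q=[(T[:3,:3].T@(p-T[:3,3])).round(4) for p in P]
  d=P[0]-P[1];m=(P[0]+P[1])/2; print(z,q,'w',np.linalg.norm(d).round(4),'yaw',np.degrees(np.arctan2(-d[0],d[1])).round(1),m.round(4),'seat',(m[:2]+.022*np.array([.98,.198])).round(4))
E
```

```text
0.284 [array([-0.0372,  0.0103,  0.1159]), array([0.038 , 0.0103, 0.1163])] w 0.0753 yaw 11.4 [0.5366 0.231  0.284 ] seat [0.5581 0.2354]
0.288 [array([-0.038 ,  0.0063,  0.1129]), array([0.0353, 0.0063, 0.1133])] w 0.0733 yaw 11.4 [0.5333 0.2322 0.288 ] seat [0.5549 0.2366]
0.292 [array([-0.0388,  0.0023,  0.1099]), array([0.0325, 0.0023, 0.1103])] w 0.0714 yaw 11.4 [0.53   0.2334 0.292 ] seat [0.5516 0.2377]
```

```bash
python3 - <<'E'
from h import *
T=np.load('T7.npy')
s=np.array([.5524,.2374]);a=np.radians(11.4);x=np.array([np.cos(a),np.sin(a)])
goto([*s,.295],11.4,T); goto([*s,.295],11.4)
t=np.linspace(0,2*np.pi,200)
zl=.0185-.068  # rim top relative TCP (up)
for dx in (-.008,-.004,0,.004):
  pts=np.array([proj('wrist',(T@np.array([dx+.055*np.cos(u),-zl,.055*np.sin(u),1]))[:3],T) for u in t])
  e=[proj('wrist',(T@np.array([dx+k,-.0185,0,1]))[:3],T).round(1) for k in (-.0525,-.05)]
  ear=[proj('wrist',(T@np.array([dx+k,.0185+.0425,0,1]))[:3],T).round(1) for k in (-.06,)]
  print(dx,'rows',pts[:,1].min().round(1),'cols',pts[:,0].min().round(1),pts[:,0].max().round(1),'barend',e,ear)
E
python3 -c "
import cv2
t=cv2.imread('pics/w7.png');cv2.imwrite('pics/w7d.png',cv2.resize(t[110:250,170:340],None,fx=4,fy=4,interpolation=cv2.INTER_CUBIC))"
```

```text
TCP [0.4226 0.209  0.2943] zyaw 11.14 offset [-0.0028 -0.0007  0.1329] yaw -0.26
TCP [0.4242 0.2073 0.2942] zyaw 10.99 offset [-0.0051 -0.0008  0.1316] yaw -0.41
-0.008 rows 121.0 cols 182.4 327.2 barend [array([254.4, 130.6]), array([254.4, 136.1])] [array([254.9, 113.6])]
-0.004 rows 126.8 cols 182.8 326.8 barend [array([254.4, 139.4]), array([254.4, 144.7])] [array([254.9, 119.2])]
0 rows 132.5 cols 183.2 326.4 barend [array([254.4, 148. ]), array([254.4, 153.3])] [array([254.9, 124.7])]
0.004 rows 138.2 cols 183.6 326.0 barend [array([254.4, 156.4]), array([254.4, 161.6])] [array([254.9, 130.1])]
```

View pics/w7d.png

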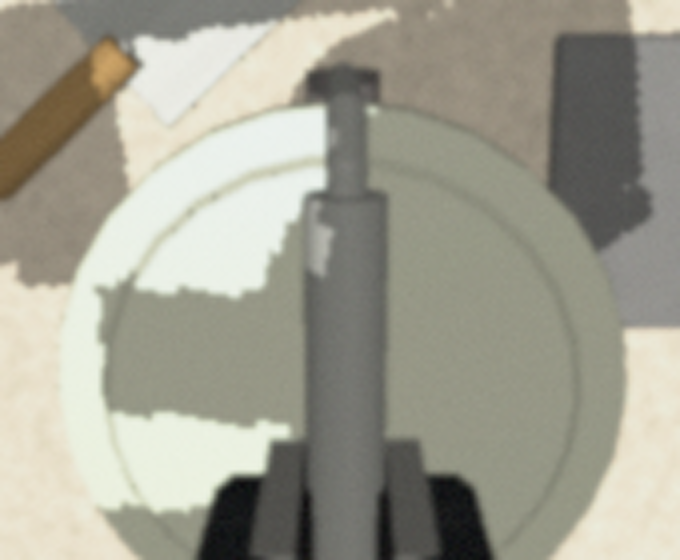

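arm_command:
  offset:
    - [-0.0005, 0, 0.004]
    - [-0.001, 0, 0.012]
    - [-0.0015, 0, 0.024]
    - [-0.002, 0, 0.038]
    - [-0.003, 0, 0.052]
    - [-0.004, 0, 0.066]
    - [-0.0045, 0, 0.08]
    - [-0.005, 0, 0.094]
    - [-0.0055, 0, 0.107]
    - [-0.0055, 0, 0.118]
  yaw: [0, 0, -0.1, -0.2, -0.3, -0.3, -0.3, -0.3, -0.3, -0.3]

```text
time_s: 12.55
ee_pos: [0.5411, 0.2363, 0.2936]
tool_rot: [0.547, -0.547, 0.448, -0.448]
ft_force: [0.2, 0.2, -5.1]
opening: 0.0082
```

arm_command:
  offset:
    - [0, 0, 0.007]
    - [0, 0, 0.012]
    - [0, 0, 0.0145]
    - [0, 0, 0.015]
    - [0, 0, 0.015]
    - [0, 0, 0.015]
    - [0, 0, 0.015]
    - [0, 0, 0.015]
  yaw: [0, 0, 0, 0, 0, 0, 0, 0]

```text
time_s: 13.22
ee_pos: [0.553, 0.2387, 0.2946]
tool_rot: [0.547, -0.547, 0.448, -0.448]
ft_force: [-0.2, -1.0, -4.9]
opening: 0.0081
```

```bash
python3 - <<'E'
from h import *
s=r.observe();print(s['ee_pos'],s['time_s'],s['ft_force'],s['opening']);np.save('T8.npy',toolT(s))
f=[];p=[]
snap('wrist','w8'); f.append(r.observe()['ft_force']); im=snap('scene','s8')
cv2.imwrite('pics/s8c.png',cv2.resize(cv2.cvtColor(im[130:330,250:400],cv2.COLOR_RGB2BGR),None,fx=3,fy=3,interpolation=cv2.INTER_CUBIC))
for i in range(6):
    r.snapshot('top'); o=r.observe(); f.append(o['ft_force']);p.append(o['ee_pos'])
print(np.round(f,2),np.mean(f,0)); print(np.mean(p,0))
goto([.5524,.2374,.295],11.4)
E
```

```text
[0.55296114 0.23867887 0.29457694] 13.2167 [-0.17448985 -1.01282811 -4.93484493] 0.008073980602030968
[[-0.05  0.72 -4.78]
 [ 0.14  0.64 -4.33]
 [-0.49  0.32 -5.34]
 [-0.23  0.41 -5.36]
 [ 0.32  0.23 -5.73]
 [ 0.13 -0.1  -4.89]
 [ 0.2  -1.66 -5.02]] [ 9.14408704e-04  7.99850268e-02 -5.06217589e+00]
[0.5533009  0.2386825  0.29435843]
TCP [0.5534 0.2387 0.2942] zyaw 11.34 offset [ 0.0011 -0.0008 -0.0012] yaw -0.06
```

View pics/w8.png

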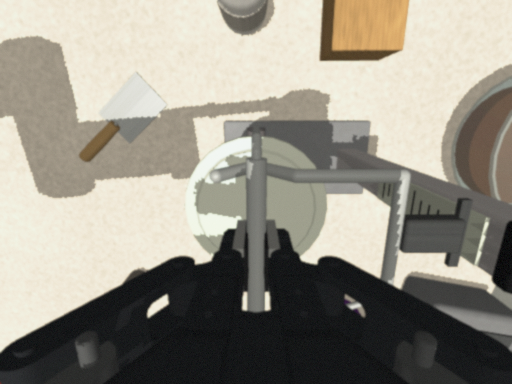

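View pics/s8c.png

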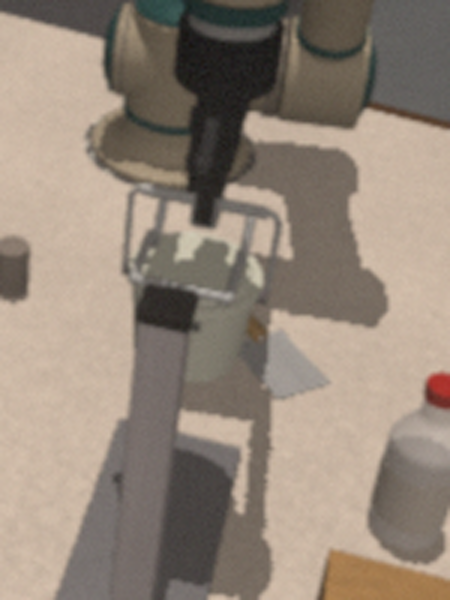

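arm_command:
  offset:
    - [0, 0.003, 0]
    - [0, 0.007, 0]
    - [0, 0.011, 0]
    - [0, 0.015, 0]
    - [0, 0.018, 0]
    - [0, 0.021, 0]
    - [0, 0.0235, 0]
    - [0, 0.0255, 0]
    - [0, 0.027, 0]
    - [0, 0.028, 0]
  yaw: [0, 0, 0, 0, 0, 0, 0, 0, 0, 0]

```text
time_s: 14.45
ee_pos: [0.5534, 0.2387, 0.2661]
tool_rot: [-0.547, 0.547, -0.448, 0.448]
ft_force: [-0.4, -0.0, -5.7]
opening: 0.0076
```

arm_command:
  offset:
    - [0, 0.0012, 0]
    - [0, 0.0024, 0]
    - [0, 0.0036, 0]
    - [0, 0.0048, 0]
    - [0, 0.006, 0]
    - [0, 0.0072, 0]
    - [0, 0.0084, 0]
    - [0, 0.0096, 0]
    - [0, 0.0108, 0]
    - [0, 0.012, 0]
  yaw: [0, 0, 0, 0, 0, 0, 0, 0, 0, 0]

```text
time_s: 15.28
ee_pos: [0.5534, 0.2387, 0.2542]
tool_rot: [0.547, -0.547, 0.448, -0.448]
ft_force: [0.6, 0.3, -5.2]
opening: 0.008
```

```bash
python3 - <<'E'
from h import *
s=r.observe();print(s['ee_pos'],s['time_s'],s['ft_force'],s['opening'])
f=[]
snap('wrist','w9')
for i in range(3):
    r.snapshot('top'); o=r.observe(); f.append(o['ft_force'])
print(np.round(f,2),np.mean(f,0),o['ee_pos'])
E
```

```text
[0.55344113 0.23870553 0.25421126] 15.2833 [ 0.6223428   0.28059656 -5.15697495] 0.007958011164268803
[[-0.65  0.29 -5.28]
 [-0.58 -0.22 -5.46]
 [-0.27 -0.37 -4.24]] [-0.49981448 -0.09987467 -4.99321932] [0.55337005 0.23870332 0.25426141]
```

View pics/w9.png

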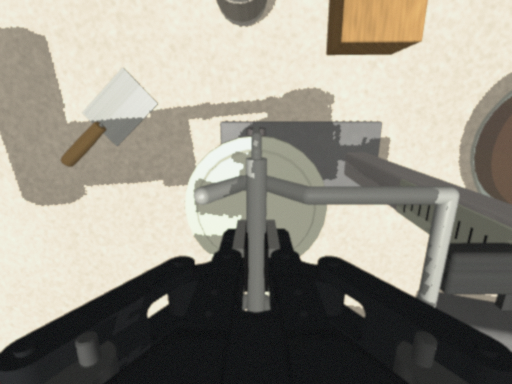

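arm_command:
  offset:
    - [0, 0.0012, 0]
    - [0, 0.0024, 0]
    - [0, 0.0036, 0]
    - [0, 0.005, 0]
    - [0, 0.0064, 0]
    - [0, 0.0078, 0]
    - [0, 0.0092, 0]
    - [0, 0.0106, 0]
    - [0, 0.012, 0]
    - [0, 0.0134, 0]
  yaw: [0, 0, 0, 0, 0, 0, 0, 0, 0, 0]

```text
time_s: 16.32
ee_pos: [0.5535, 0.2387, 0.2408]
tool_rot: [0.547, -0.547, 0.448, -0.448]
ft_force: [0.1, 0.2, -3.9]
opening: 0.0079
```

```bash
python3 - <<'E'
from h import *
f=[]
snap('wrist','w10')
for i in range(5):
    r.snapshot('top'); o=r.observe(); f.append(o['ft_force'])
print(np.round(f,2),np.mean(f,0),o['ee_pos'])
E
```

```text
[[ 0.51  0.86 -3.36]
 [ 0.51 -0.15 -3.74]
 [-0.12 -0.03 -3.18]
 [-0.12  0.2  -4.54]
 [ 0.05  0.17 -3.94]] [ 0.16767127  0.20767096 -3.74949949] [0.55342927 0.23868857 0.24099514]
```

View pics/w10.png

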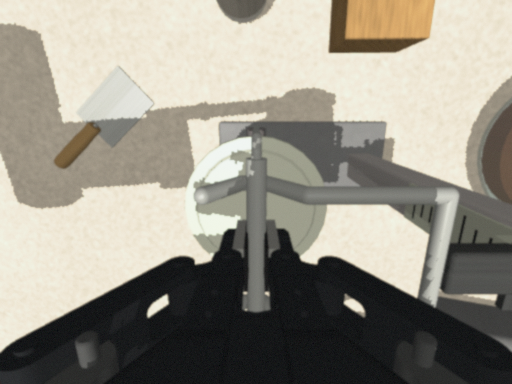

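arm_command:
  offset:
    - [0, 0.0012, 0]
    - [0, 0.0026, 0]
    - [0, 0.0041, 0]
    - [0, 0.0056, 0]
    - [0, 0.0071, 0]
    - [0, 0.0086, 0]
    - [0, 0.0101, 0]
    - [0, 0.0116, 0]
    - [0, 0.0131, 0]
    - [0, 0.0146, 0]
  yaw: [0, 0, 0, 0, 0, 0, 0, 0, 0, 0]

```text
time_s: 17.45
ee_pos: [0.5534, 0.2387, 0.2262]
tool_rot: [0.547, -0.547, 0.448, -0.448]
ft_force: [0.3, -0.9, -3.0]
opening: 0.0078
```

arm_command:
  offset:
    - [0, 0.0015, 0]
    - [0, 0.003, 0]
    - [0, 0.0045, 0]
    - [0, 0.006, 0]
    - [0, 0.0075, 0]
    - [0, 0.009, 0]
    - [0, 0.0105, 0]
    - [0, 0.012, 0]
    - [0, 0.0133, 0]
    - [0, 0.0144, 0]
  yaw: [0, 0, 0, 0, 0, 0, 0, 0, 0, 0]

```text
time_s: 18.28
ee_pos: [0.5534, 0.2387, 0.2118]
tool_rot: [0.547, -0.547, 0.448, -0.448]
ft_force: [0.5, -0.0, -2.8]
opening: 0.0076
```

```bash
python3 - <<'E'
from h import *
f=[]
snap('wrist','w11')
for i in range(9):
    r.snapshot('top'); o=r.observe(); f.append(o['ft_force'])
print(np.round(f,2)[:,2],np.mean(f,0),o['ee_pos'],o['time_s'])
E
```

```text
[-2.21 -3.32 -2.76 -1.82 -2.85 -2.32 -2.34 -2.24 -2.14] [-0.02283273 -0.03335741 -2.44458293] [0.55341827 0.23870525 0.21193815] 18.7833
```

View pics/w11.png

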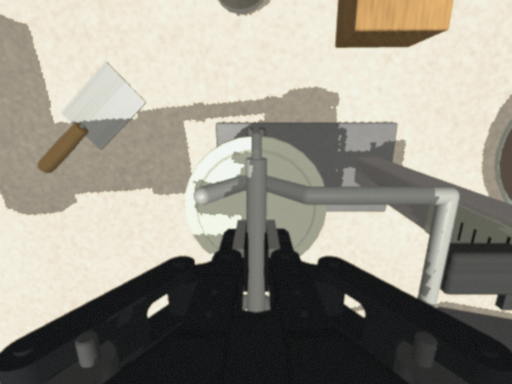

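arm_command:
  offset:
    - [0, 0.0012, 0]
    - [0, 0.0026, 0]
    - [0, 0.0041, 0]
    - [0, 0.0056, 0]
    - [0, 0.0071, 0]
    - [0, 0.0086, 0]
    - [0, 0.0101, 0]
    - [0, 0.0116, 0]
    - [0, 0.0131, 0]
    - [0, 0.0146, 0]
  yaw: [0, 0, 0, 0, 0, 0, 0, 0, 0, 0]

```text
time_s: 19.62
ee_pos: [0.5534, 0.2387, 0.1972]
tool_rot: [0.547, -0.547, 0.448, -0.448]
ft_force: [-0.5, -0.3, -1.2]
opening: 0.0076
```

arm_command:
  offset:
    - [0, 0.0015, 0]
    - [0, 0.003, 0]
    - [0, 0.0045, 0]
    - [0, 0.006, 0]
    - [0, 0.0075, 0]
    - [0, 0.0088, 0]
    - [0, 0.01, 0]
    - [0, 0.011, 0]
    - [0, 0.0115, 0]
    - [0, 0.0115, 0]
  yaw: [0, 0, 0, 0, 0, 0, 0, 0, 0, 0]

```text
time_s: 20.45
ee_pos: [0.5534, 0.2387, 0.1857]
tool_rot: [-0.547, 0.547, -0.448, 0.448]
ft_force: [-0.0, 0.2, -1.2]
opening: 0.0073
```

```bash
python3 - <<'E'
from h import *
f=[];p=[]
snap('wrist','w12')
for i in range(25):
    r.snapshot('top'); o=r.observe(); f.append(o['ft_force']);p.append(o['ee_pos'])
f=np.array(f);print(f[:,2].round(2),f.mean(0),f.std(0)/5,np.mean(p,0),o['time_s'])
E
```

```text
[-0.38 -1.13 -0.18 -1.23 -0.85 -0.7  -1.16 -0.39 -0.87 -0.73 -0.83 -0.16
 -1.2  -0.98 -1.37 -0.77 -0.16 -1.24 -0.71 -1.45 -0.41 -1.23 -0.48 -1.28
 -0.75] [-0.04470904  0.29788242 -0.82582895] [0.10819414 0.08889657 0.07783803] [0.55343512 0.23870887 0.1858006 ] 21.75
```

arm_command:
  offset:
    - [0, 0.0012, 0]
    - [0, 0.0026, 0]
    - [0, 0.0041, 0]
    - [0, 0.0056, 0]
    - [0, 0.0071, 0]
    - [0, 0.0086, 0]
    - [0, 0.0101, 0]
    - [0, 0.0114, 0]
    - [0, 0.0125, 0]
    - [0, 0.0132, 0]
  yaw: [0, 0, 0, 0, 0, 0, 0, 0, 0, 0]

```text
time_s: 22.58
ee_pos: [0.5535, 0.2387, 0.1725]
tool_rot: [0.547, -0.547, 0.448, -0.448]
ft_force: [0.0, 1.5, -0.1]
opening: 0.0079
```

```bash
python3 - <<'E'
from h import *
f=[];p=[]
snap('wrist','w13'); snap('scene','s13')
for i in range(50):
    r.snapshot('top'); o=r.observe(); f.append(o['ft_force']);p.append(o['ee_pos'])
f=np.array(f);print(f.mean(0),f.std(0)/7,np.mean(p,0),o['time_s'],o['opening'])
E
```

```text
[ 0.37777782  0.33427841 -0.10697324] [0.07422192 0.07259191 0.06789441] [0.55342638 0.23869945 0.172583  ] 25.1833 0.008044741506158472
```

View pics/w13.png

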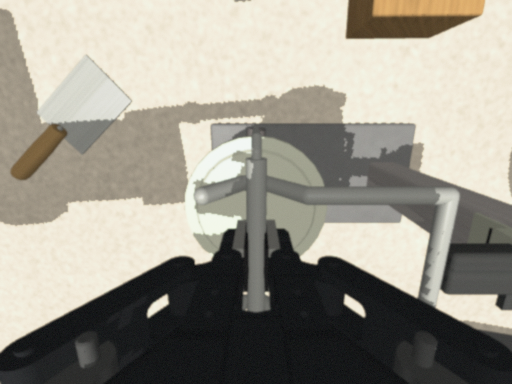

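View pics/s13.png

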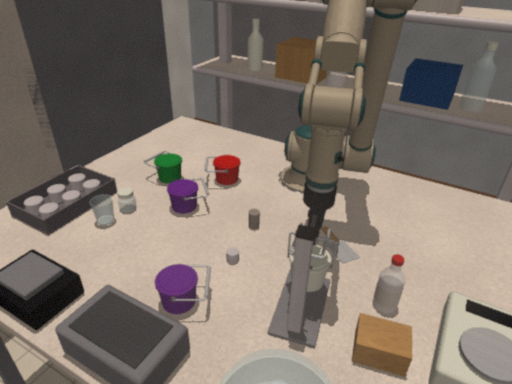

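arm_command:
  offset:
    - [0, 0.0008, 0]
    - [0, 0.0015, 0]
    - [0, 0.0015, 0]
    - [0, 0.0015, 0]
  yaw: [0, 0, 0, 0]

```text
time_s: 25.52
ee_pos: [0.5534, 0.2387, 0.171]
tool_rot: [-0.547, 0.547, -0.448, 0.448]
ft_force: [0.0, 0.6, 0.1]
opening: 0.0077
```

arm_command:
  offset:
    - [0, 0, 0]
    - [0, 0, 0]
    - [0, 0, 0]
    - [0, 0, 0]
    - [0, 0, 0]
    - [0, 0, 0]
    - [0, 0, 0]
    - [0, 0, 0]
  yaw: [0, 0, 0, 0, 0, 0, 0, 0]
  jaw: 0.035

```text
time_s: 26.18
ee_pos: [0.5534, 0.2387, 0.1711]
tool_rot: [-0.547, 0.547, -0.448, 0.448]
ft_force: [-0.2, 0.0, -0.2]
opening: 0.035
```

```bash
python3 - <<'E'
from h import *
s=r.observe();print(s['ee_pos'],s['ft_force'],s['opening'])
snap('wrist','w14'); snap('wrist','w15')
a=cv2.imread('pics/w14.png').astype(int);b=cv2.imread('pics/w15.png').astype(int);print(abs(a-b)[:, :].mean(), abs(a-b).max())
E
```

```text
[0.55338443 0.23870422 0.17107994] [-0.23372946  0.02424512 -0.22042233] 0.03502265502643011
1.4541354709201388 74
```

View pics/w15.png

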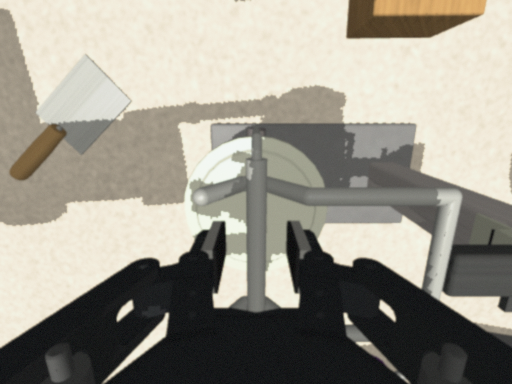

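arm_command:
  offset:
    - [0, -0.003, 0]
    - [0, -0.008, 0]
    - [0, -0.014, 0]
    - [0, -0.022, 0]
    - [0, -0.032, 0]
    - [0, -0.045, 0]
    - [0, -0.06, 0]
    - [0, -0.08, 0]
    - [0, -0.1, 0]
    - [0, -0.12, 0]
  yaw: [0, 0, 0, 0, 0, 0, 0, 0, 0, 0]

```text
time_s: 27.12
ee_pos: [0.5534, 0.2387, 0.2932]
tool_rot: [0.547, -0.547, 0.448, -0.448]
ft_force: [0.8, 0.4, -0.3]
opening: 0.0349
```

arm_command:
  offset:
    - [0, -0.015, 0]
    - [0, -0.025, 0]
    - [0, -0.03, 0]
    - [0, -0.03, 0]
    - [0, -0.03, 0]
    - [0, -0.03, 0]
    - [0, -0.03, 0]
    - [0, -0.03, 0]
    - [0, -0.03, 0]
    - [0, -0.03, 0]
  yaw: [0, 0, 0, 0, 0, 0, 0, 0, 0, 0]

```text
time_s: 27.95
ee_pos: [0.5533, 0.2387, 0.3206]
tool_rot: [-0.547, 0.547, -0.448, 0.448]
ft_force: [-0.4, -0.9, 0.0]
opening: 0.0348
```

```bash
python3 - <<'E'
from h import *
s=r.observe();print(s['ee_pos'],s['ft_force'],s['opening'],s['time_s'])
for k in range(2):
  snap('wrist','w16%d'%k); im=snap('scene','s16%d'%k); snap('top','t16%d'%k)
  for j in range(8): r.snapshot('top')
for c in 'wst':
  a=cv2.imread(f'pics/{c}160.png').astype(int);b=cv2.imread(f'pics/{c}161.png').astype(int);print(c,abs(a-b).mean())
cv2.imwrite('pics/s16c.png',cv2.resize(cv2.cvtColor(im[150:350,250:400],cv2.COLOR_RGB2BGR),None,fx=3,fy=3,interpolation=cv2.INTER_CUBIC))
E
```

```text
[0.55330996 0.23868867 0.3206358 ] [-0.35893615 -0.91502634  0.04523898] 0.0348204233358306 27.95
w 2.0587226019965277
s 1.9687991672092013
t 3.06866455078125
```

View pics/w161.png

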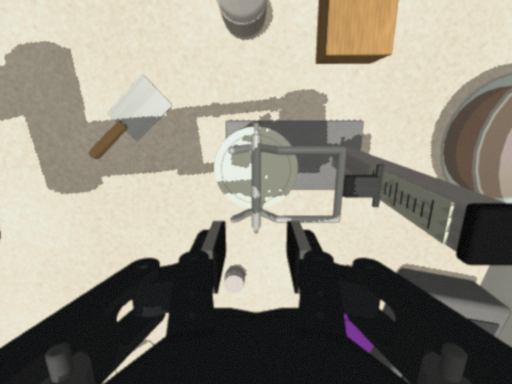

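View pics/s16c.png

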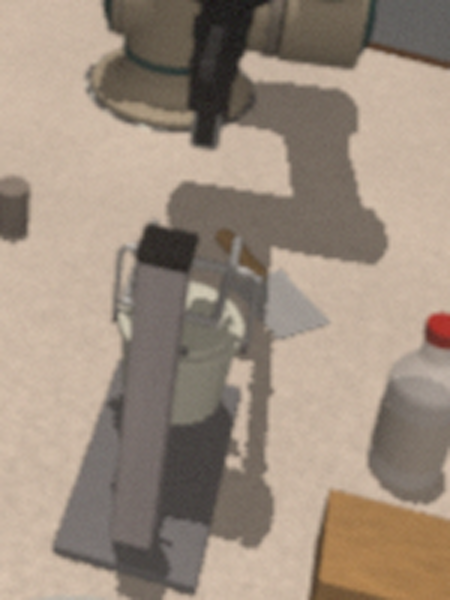

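```bash
python3 - <<'E'
from h import *
a=cv2.imread('pics/w160.png',0).astype(np.float32);b=cv2.imread('pics/w161.png',0).astype(np.float32)
for sl in [np.s_[110:235,205:360],np.s_[0:110,0:400]]:
    A=a[sl];w=cv2.createHanningWindow(A.shape[::-1],cv2.CV_32F); print(cv2.phaseCorrelate(A,b[sl],w))
t=cv2.imread('pics/w161.png');cv2.imwrite('pics/w16c.png',cv2.resize(t[100:250,200:370],None,fx=4,fy=4,interpolation=cv2.INTER_CUBIC))
T=toolT(); print(proj('wrist',[.5524,.2374,.275-.083],T))
E
```

```text
((-0.3390232670143547, 0.42869172784375564), 0.9425407936096192)
((-0.3683214347700243, 0.15931168415679053), 0.9788026846249899)
[253.87895072 181.2597045 ]
```

View pics/w16c.png

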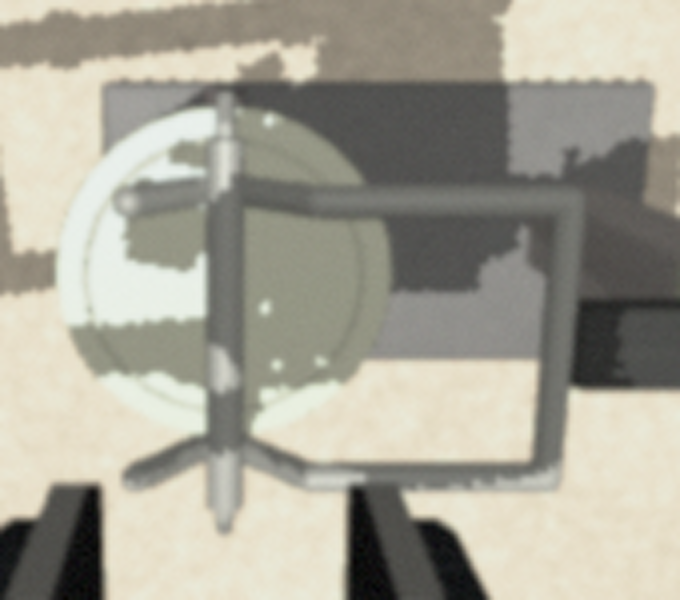

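```bash
python3 - <<'E'
from h import *
print(r.close_job()); print(r.observe()['time_s'])
E
```

```text
the job is handed in; nothing more can be done
None
the job is handed in; nothing more can be done
```

The pail is hanging in both prongs of the balance, and I handed the job in at about 29 s of the 70 s allowed. The hand-in reports no verdict, so I have only my own checks.

**What I did**
- I swung the bail upright with the outer finger of a loosely open gripper, using a push of about 2 N. The pail did not visibly move on the bench.
- I gripped the bar, lifted the pail to about 0.16 m and brought it in from the tip side of the hook.
- I lowered it into the cradles at 14 to 18 mm/s until the measured load on the gripper was close to zero. Then I opened the fingers and backed straight up.

**What the last checks showed**
- **Seating:** the last wrist picture shows the bar lying in both V cradles, centred between the bail's wires and with the pail level beneath it.
- **Release:** nothing visibly moved when the fingers opened.
- **Stillness:** two pictures about half a second apart show only sub-pixel differences, mostly camera jitter.
- **Sink:** it is estimated at about 84 to 86 mm, from the final fingertip height and the nominal 275 mm empty seat. The weight works out to about 5.1 N, or 0.52 kg.
- **Clearance:** the empty gripper stands well above the hook.

**What disagreed**
- The force signal was noisy, about ±0.5 N per reading, so I averaged many readings. The last averaged value before release was −0.11 ± 0.07 N, and I lowered 1.5 mm more to remove it.
- The first weight reading after lifting, 5.5 N, was higher than the later average.
- The hook's joint value cannot be read directly, so the sink and the hook's speed are inferred from the arm's motion and the pictures.

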